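# Weigh down the glue-up with the full tin

## Robot

A 6-joint arm with a two-finger parallel gripper is mounted at the origin on the work surface. World frame = base frame: x ahead of the robot, y to its left, z up, the work surface at z = 0. Lengths are in mm, angles in rad, forces in N, time in s.
With the tool pointing down it reaches from about 250 to 775 mm from the base axis. Payload 4 kg.
Tool frame: the origin (TCP) lies midway between the tips of the shut fingers; the grasp point (between the pads) lies 19 mm behind it; z points along the fingers, y is the line along which they close (so a half turn about z gives the same grasp; the last joint's range is limited). The gripper opens to 85 mm and grips with 20 to 120 N. Pads are 22 mm wide; open, the fingers measure 114 mm over their backs; the gripper's body (76 mm by 85 mm) begins 54 mm behind the grasp point. The pads swing forward as they close: fully open they stand 13 mm farther back than shut.
Start: joints at [1.074, 0.087, 1.371, -0, 1.684, -0.103], TCP at [211.047, 507.918, 198.241] pointing down, gripper open.
Joint ranges: [-3.1, 3.1], [-0.76, 2.03], [0.27, 2.55], [-1.08, 4.22], [0.17, 2.65], [-2.57, 2.57]. Speed limits (rad/s): [2.79, 2.79, 3.14, 3.14, 3.14, 3.14].

## Interface

Orientations are given as a rotation vector (axis times angle).
In Python, from workcell import manip gives the robot as it stands.
- The arm moves only by the tool move_arm, never from a script. Its arguments are lists of equal length, an entry for each row: "travel": the shift along the world's x, y, z each as a share of 0.2 m, from -1 to 1, a list of three; "twist": the turn, a rotation vector about the world's x, y, z each as a share of 4 degrees, from -1 to 1, a list of three; "jaw": the opening, from 0 (shut) to 1 (fully open). In form: {"travel": [[x, y, z], ...], "twist": [[wx, wy, wz], ...], "jaw": [jaw, ...]}. A call has 1 to 10 rows; each row shifts and turns the commanded pose from where the row before left it; what a row does not reach is not made up. A row lasts 1/8 s, in which the tool goes at most 62.5 mm and 10.7 degrees, less where a joint would pass 70% of its speed; a pose out of reach is approached as far as the arm can. A call with a number of a shift or a turn outside -1 to 1 is refused whole. A call with a gripper value outside its range is refused whole. The fingers move at their own pace and stop on an object; "newtons" is the grip in N (left out, the last holds). Time passes only in rows, so rows that do not move let the fingers close. It gives the time, the measured TCP pose, the force, the opening and the grip force at its end, in the units of the state.
- manip.read_state(): the state, without advancing time (a new reading comes with each control period).
- manip.grab_frame(name): name is "scene" or "top" or "wrist"; returns a dict with "frame" (400x640x3 uint8, red, green, blue), "fx", "fy", "cx", "cy" (pixels), "k1" (the pictures are not rectified: a ray, as slopes to the right and down, at radius r is drawn at 1 + k1 r^2 times it, then the intrinsics apply), "eye" and "attitude" of the camera in the world; the wrist camera has in their place "T_tool_cam" (4x4, takes a point from camera to tool coordinates, whose origin is the TCP and whose axes are the flange's). Camera axes: x right, y up, looking along -z (the intrinsics and any distortion apply to the point x, -y, -z); pixel columns grow to the right and rows downward; lengths in mm; the calibration is good to about 2 mm. A picture is of the moment at which its call begins: read the wrist's pose just before it. There is no depth.
- manip.close_job(): hands the job in; it is judged then, once.
The state is a dict: "t": time; "joint_pos": joint angles; "joint_vel": joint speeds; "joint_efforts": joint torques, N m; "position": TCP position; "ee_rot": TCP orientation; "force": force on the tool from outside, world axes, zero at the start; "wrist_torque": the same for the moment, N m; "width": finger opening in mm; "grasp_force": force on a finger pad.
Only numpy, scipy, OpenCV 4.12 (cv2) and the standard library are available. Lean on these libraries where they do the work, as an engineer would, in place of code of your own. Each camera call takes 0.05 s, during which the arm holds its last target. There are 200 camera calls.

## Task

A freshly glued cork pad is lying in the pocket of the little sprung press on the desk: lay the wooden pressing block in the pocket on top of it, then set the full tin squarely on the block so that its weight alone holds the sprung bed right down on its stop. The three tins look alike, so feel which is the heavy one; leave the other two standing upright where they were, lower the block and the tin gently into place instead of dropping them, and do not disturb the other things on the desk.

Things in the scene. Friction and masses are not known exactly. Their poses are not given: they have to be found in the camera images.
- pocket (a point): centre of the top of the cork pad on the floor of the press's pocket; moves with the bed: 43 mm above the desk when up, 28 mm when down on its stop. x across the pocket (inside width 64 mm), y along it (inside length 88 mm), z up. The aluminium rim is 8 mm thick and stands 10 mm above this point.
- press: black steel base of the press, 112 (its x) x 172 (its y) x 12 mm, fixed to the desk; origin at the centre of its underside, below the pocket's centre, same axes. Two steel guide posts, 10 mm in diameter, at y = +-66 mm reach 56 mm above the desk.
- bed (a joint): travel of the press's sprung, damped bed: 0 = up, 0.015 m = right down on its stop. It needs about 2 N to start and 5.2 N in all (weight of the block included) to be right down; it springs back up when unloaded.
- block: plain light wooden pressing block 56 (its x) x 80 (its y) x 45 mm high, about 0.13 kg; origin at the centre of its underside, z up. Lies flat on the desk.
- tin_a: one of three outwardly identical silver tins, lid kept shut, 56 (its x) x 84 (its y) x 76 mm high, upright; origin at the centre of its underside. Long faces plain, hinge and catch on the short ends. One tin is full (0.54-0.70 kg in all), one under half full (0.28-0.34 kg), one nearly empty (0.16-0.18 kg); which is which varies and cannot be seen.
- tin_b: one of three outwardly identical silver tins, lid kept shut, 56 (its x) x 84 (its y) x 76 mm high, upright; origin at the centre of its underside. Long faces plain, hinge and catch on the short ends. One tin is full (0.54-0.70 kg in all), one under half full (0.28-0.34 kg), one nearly empty (0.16-0.18 kg); which is which varies and cannot be seen.
- tin_c: one of three outwardly identical silver tins, lid kept shut, 56 (its x) x 84 (its y) x 76 mm high, upright; origin at the centre of its underside. Long faces plain, hinge and catch on the short ends. One tin is full (0.54-0.70 kg in all), one under half full (0.28-0.34 kg), one nearly empty (0.16-0.18 kg); which is which varies and cannot be seen.
- mug: coral ceramic mug, 80 mm across, 88 mm high, standing on the coaster; origin at the centre of its underside. Bystander.
- coaster: round wooden coaster, 90 mm across, 8 mm thick, under the mug; origin at the centre of its underside. Bystander.
- bell: chrome desk bell, 84 mm across, 55 mm high; origin at the centre of its underside. Bystander.
- stapler: black stapler, 130 mm long (its x), 34 mm wide, 46 mm high; origin at the centre of its underside. Bystander.
- tape: flat roll of grey tape, 90 mm across, 20 mm high; origin at the centre of its underside. Bystander.
There are look-alikes about, which are no part of the job. Leave any purple or turquoise look-alike of the tin_c alone.

How it is judged (in metres and radians):
On the way:
1. the pressing block lies flat in the pocket on the pad, let go, with no tin on it (x of block in the frame of pocket between -0.007 and 0.007 m and y of block in the frame of pocket between -0.007 and 0.007 m and z of block in the frame of pocket between -0.004 and 0.004 m and angle between block's own z axis and vertical below 0.05 rad and contact force between block and the fingers below 0.1 N and contact force between block and tin_a below 0.1 N and contact force between block and tin_b below 0.1 N and contact force between block and tin_c below 0.1 N), for 0.2 s.
At the end, for the whole second after the job is handed in: Bed stays within 1.5 mm of its stop; block flat in the pocket (7 mm each way); one tin upright on the block, within 12 mm of its centre each way and 0.2 rad of square; the other two tins upright, at rest, within 40 mm of where they started (value of joint bed above 0.0135 m and x of block in the frame of pocket between -0.007 and 0.007 m and y of block in the frame of pocket between -0.007 and 0.007 m and z of block in the frame of pocket between -0.004 and 0.004 m and angle between block's own z axis and vertical below 0.05 rad and linear speed of block below 0.02 m/s and ((x of tin_a in the frame of block between -0.012 and 0.012 m and y of tin_a in the frame of block between -0.012 and 0.012 m and z of tin_a in the frame of block between 0.041 and 0.049 m and angle between the x axis of tin_a and the x axis of block, either way round below 0.2 rad and angle between each of tin_a, tin_b, tin_c's own z axis and vertical below 0.06 rad and linear speed of each of tin_a, tin_b, tin_c below 0.02 m/s and distance of each of tin_b, tin_c from where it was at the start of the episode below 0.04 m) or (x of tin_b in the frame of block between -0.012 and 0.012 m and y of tin_b in the frame of block between -0.012 and 0.012 m and z of tin_b in the frame of block between 0.041 and 0.049 m and angle between the x axis of tin_b and the x axis of block, either way round below 0.2 rad and angle between each of tin_b, tin_a, tin_c's own z axis and vertical below 0.06 rad and linear speed of each of tin_b, tin_a, tin_c below 0.02 m/s and distance of each of tin_a, tin_c from where it was at the start of the episode below 0.04 m) or (x of tin_c in the frame of block between -0.012 and 0.012 m and y of tin_c in the frame of block between -0.012 and 0.012 m and z of tin_c in the frame of block between 0.041 and 0.049 m and angle between the x axis of tin_c and the x axis of block, either way round below 0.2 rad and angle between each of tin_c, tin_a, tin_b's own z axis and vertical below 0.06 rad and linear speed of each of tin_c, tin_a, tin_b below 0.02 m/s and distance of each of tin_a, tin_b from where it was at the start of the episode below 0.04 m))); the robot touches nothing.
It fails at once if the sprung bed is slammed down by a drop or a blow (faster than 0.25 m/s) (velocity of joint bed above 0.25 m/s).
It fails at once if a tin is tipped over (angle between any of tin_a, tin_b, tin_c's own z axis and vertical above 0.7 rad).
It fails at once if mug, coaster, bell, stapler or tape is pushed more than 20 mm (distance of any of mug, coaster, bell, stapler, tape from where it was at the start of the episode above 0.02 m).
It also fails if it takes over 72 s, if anything falls off the work surface, if the arm or the gripper's body presses on something with over 40 N, if the wrist force passes 120 N, or if a joint passes its speed limit or range.

## Working session

There is one attempt and no reset: what is moved stays moved. The work goes in short steps, Python scripts to look and compute and a tool call to move; the robot and the scene stay as the last step left them, time stands still between calls to the robot, and variables do not carry over. Pictures are saved under pics/ and viewed, at most 11 in all, crops included, and the job is handed in when it is done.

Besides the shell and the picture viewer there is one more tool, called after "Call:" as name(argument=value, ...) on one line, values as JSON. move_arm: Moves the arm, as the interface text tells. Its arguments: {"type":"object","properties":{"travel":{"type":"array","items":{"type":"array","items":{"type":"number"}}},"twist":{"type":"array","items":{"type":"array","items":{"type":"number"}}},"jaw":{"type":"array","items":{"type":"number"}},"newtons":{"type":"number"}},"required":["travel","twist","jaw"]}

```bash
mkdir -p pics; python3 - <<'E'
from workcell import manip
import cv2,pickle
for n in("top","scene"):
    f=manip.grab_frame(n); pickle.dump(f,open(n+".pkl","wb"))
    cv2.imwrite(f"pics/{n}1.png",f["frame"][:,:,::-1]); print({k:v for k,v in f.items() if k!="frame"})
print(manip.read_state())
E
```

```text
{'fx': 415.57603877941347, 'fy': 415.57603877941347, 'cx': 331.9927097478629, 'cy': 199.17113377674798, 'k1': -0.08203652374879077, 'eye': array([ 253.31038441,  -12.04516737, 1185.53519432]), 'attitude': array([ 0.17109392, -0.18801396, -1.61653792])}
{'fx': 503.15719698763786, 'fy': 503.15719698763786, 'cx': 322.323176656506, 'cy': 202.07040737482578, 'k1': -0.07008215034206684, 'eye': array([1154.9809307 ,  663.13525131, 1065.48939893]), 'attitude': array([0.34846193, 0.90378254, 2.22017474])}
{'t': 0.1, 'joint_pos': array([ 1.07393049e+00,  8.79076934e-02,  1.37215117e+00, -7.41780012e-06,
        1.68361681e+00, -1.03120318e-01]), 'joint_vel': array([-0.00214344, -0.00130587, -0.00495329,  0.00048791, -0.00067108,
        0.00013041]), 'joint_efforts': array([ 2.03410476e-03, -3.53015220e+01, -3.14218032e+01, -1.76691815e-04,
        7.92119710e-03, -4.97494159e-05]), 'position': array([210.76769457, 507.43247106, 197.11734976]), 'ee_rot': array([-0.61438833, -3.08030819,  0.00312868]), 'force': array([ 0.38493911, -0.53463639,  0.3839982 ]), 'wrist_torque': array([-0.00321155,  0.04193099, -0.02788009]), 'grasp_force': 0.0, 'width': 85.51307582696592}
```

View pics/top1.png

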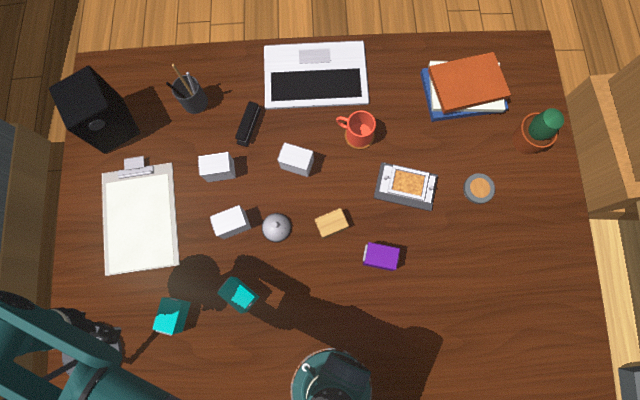

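View pics/scene1.png

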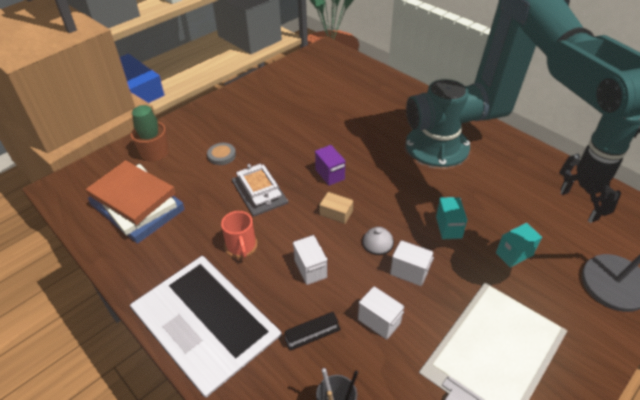

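The top view shows tins near (217,166), (296,159) and (230,222). The block is at (332,222), the press at (407,187), the bell at (276,227), the mug at (360,130) and the stapler at (250,123). I'll enlarge it to get corners.

```bash
cat >h.py <<'E'
import numpy as np,cv2
from scipy.spatial.transform import Rotation as R
from scipy.optimize import least_squares
def pose(f): return np.array(f["eye"]),R.from_rotvec(f["attitude"]).as_matrix()
def proj(f,P):
    e,A=pose(f); c=(np.atleast_2d(P)-e)@A
    s=np.c_[c[:,0],-c[:,1]]/-c[:,2:]; s=s*(1+f["k1"]*(s**2).sum(1,keepdims=True))
    return s*[f["fx"],f["fy"]]+[f["cx"],f["cy"]]
def unproj(f,uv,z):
    d=(np.atleast_2d(uv)-[f["cx"],f["cy"]])/[f["fx"],f["fy"]]; s=d.copy()
    for _ in range(20): s=d/(1+f["k1"]*(s**2).sum(1,keepdims=True))
    e,A=pose(f); w=np.c_[s[:,0],-s[:,1],-np.ones(len(s))]@A.T
    return e+w*((z-e[2])/w[:,2:])
E
python3 - <<'E'
import pickle,cv2
from h import *
f=pickle.load(open("top.pkl","rb"))
c=f["frame"][110:270,190:450,::-1]
cv2.imwrite("pics/topz.png",cv2.resize(c,None,fx=3,fy=3,interpolation=cv2.INTER_CUBIC))
g=pickle.load(open("scene.pkl","rb"))
c=g["frame"][140:340,220:440,::-1]
cv2.imwrite("pics/scz.png",cv2.resize(c,None,fx=3,fy=3,interpolation=cv2.INTER_CUBIC))
for n,uv,z in[("t1",(217,160),76),("t2",(297,153),76),("t3",(230,218),76),("block",(332,221),45),("press",(408,183),43),("bell",(276,227),30)]: print(n,unproj(f,uv,z).round())
E
```

```text
t1 [[639. 287.  76.]]
t2 [[648.  60.  76.]]
t3 [[471. 249.  76.]]
block [[454. -28.  45.]]
press [[ 553. -251.   43.]]
bell [[448. 130.  30.]]
```

View pics/topz.png

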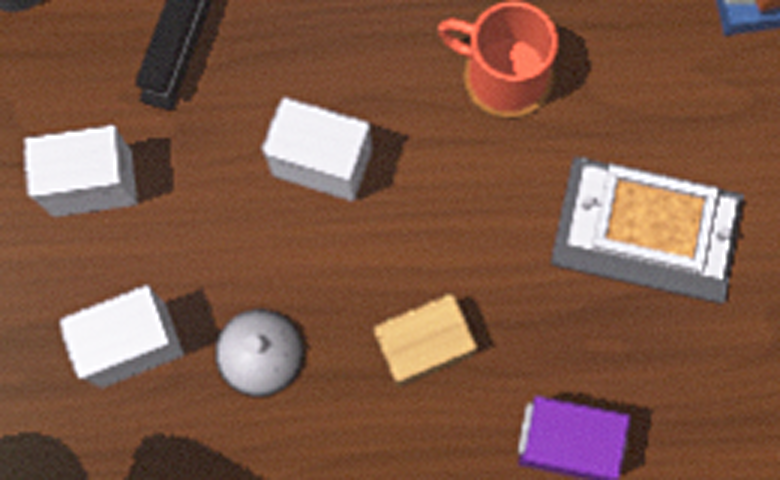

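View pics/scz.png

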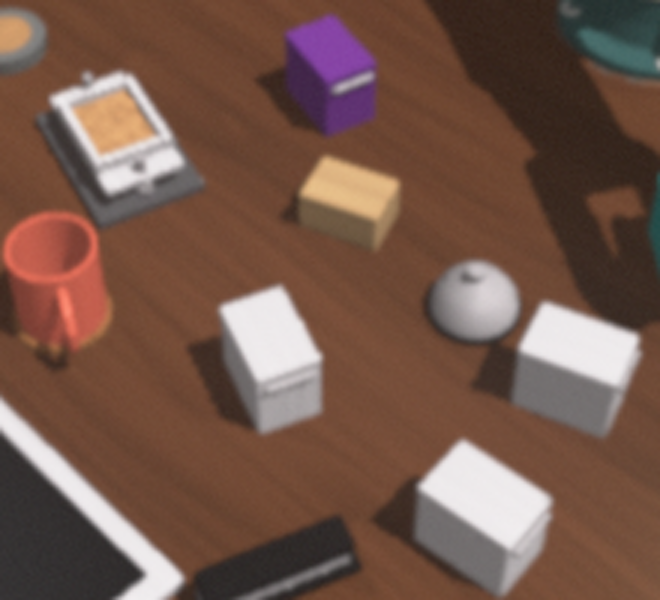

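```bash
cat > fit.py <<'E'
from h import *
import pickle
f=pickle.load(open("top.pkl","rb")); g=pickle.load(open("scene.pkl","rb"))
T=lambda a:(np.array(a)+.5)/3-.5+[190,110]
S=lambda a:(np.array(a)+.5)/3-.5+[220,140]
O={"t1":(56,84,76,[(25,137),(115,126),(123,184),(31,200)],[(418,490),(462,440),(551,497),(512,550)]),
"t2":(56,84,76,[(285,98),(371,126),(356,178),(265,150)],[(255,378),(220,303),(283,287),(321,353)]),
"t3":(56,84,76,[(62,320),(148,287),(168,343),(85,378)],[(517,350),(543,302),(638,345),(609,393)]),
"block":(56,80,45,[(375,336),(452,295),(473,338),(399,379)],[(325,157),(400,183),(380,215),(302,197)]),
"base":(112,172,12,[(575,158),(743,195),(727,298),(553,263)],None),
"cork":(64,88,43,[(613,178),(704,194),(697,261),(606,240)],[(72,100),(122,90),(158,130),(105,155)]),}
for n,(w,l,z,a,b) in O.items():
  for views in ([(f,T(a))],[(g,S(b))] if b else None,[(f,T(a))]+([(g,S(b))] if b else [])):
    if not views: continue
    best=None
    for y0 in np.arange(0,np.pi,.3):
        c=unproj(views[0][0],views[0][1].mean(0),z)[0]
        def res(p):
            C=np.array([(-w,-l),(w,-l),(w,l),(-w,l)])/2
            P=np.c_[C@R.from_euler("z",p[2]).as_matrix()[:2,:2].T+p[:2],np.full(4,z)]
            o=[]
            for v,uv in views:
                q=proj(v,P); o.append(min([(np.roll(q[::d],k,0)-uv).ravel() for k in range(4) for d in(1,-1)],key=lambda r:(r**2).sum()))
            return np.concatenate(o)
        s=least_squares(res,[c[0],c[1],y0],x_scale=[10,10,.1])
        if best is None or s.cost<best.cost: best=s
    print(n,len(views),best.x.round(3),"yaw mod pi",round(best.x[2]%np.pi,3),"rms",round(np.sqrt((best.fun**2).mean()),2))
E
python3 fit.py
```

```text
t1 1 [6.29460e+02 2.94527e+02 1.06000e-01] yaw mod pi 0.106 rms 0.69
t1 1 [6.30442e+02 2.97871e+02 1.26000e-01] yaw mod pi 0.126 rms 0.32
t1 2 [629.948 296.472   3.259] yaw mod pi 0.117 rms 0.72
t2 1 [ 6.40098e+02  6.31550e+01 -3.62000e-01] yaw mod pi 2.779 rms 0.65
t2 1 [637.365  65.129   2.76 ] yaw mod pi 2.76 rms 0.56
t2 2 [ 6.38533e+02  6.42560e+01 -3.72000e-01] yaw mod pi 2.769 rms 0.76
t3 1 [4.65294e+02 2.54011e+02 3.44000e-01] yaw mod pi 0.344 rms 0.39
t3 1 [4.70832e+02 2.58001e+02 2.47000e-01] yaw mod pi 0.247 rms 0.45
t3 2 [4.67700e+02 2.55865e+02 2.96000e-01] yaw mod pi 0.296 rms 1.1
block 1 [451.587 -25.982   3.583] yaw mod pi 0.442 rms 1.35
block 1 [ 4.50314e+02 -2.27370e+01  3.92000e-01] yaw mod pi 0.392 rms 0.79
block 2 [450.792 -24.529   3.563] yaw mod pi 0.421 rms 1.21
base 1 [ 553.215 -251.498    2.874] yaw mod pi 2.874 rms 0.58
base 1 [ 553.215 -251.498    2.874] yaw mod pi 2.874 rms 0.58
cork 1 [ 554.63  -251.276    2.903] yaw mod pi 2.903 rms 0.48
cork 1 [ 546.547 -257.325    2.883] yaw mod pi 2.883 rms 1.5
cork 2 [ 551.617 -252.714    2.895] yaw mod pi 2.895 rms 1.5
```

Fits agree to within a few mm. In the world frame: block (451,-25), press (553,-251, yaw 2.875), tins (630,296), (638,64) and (468,256). The block goes first, so I'll hover above it.

Call:
move_arm(travel=[[0.12,-0.266,0],[0.12,-0.266,0],[0.12,-0.266,0],[0.12,-0.266,0],[0.12,-0.266,0],[0.12,-0.266,0],[0.12,-0.266,0],[0.12,-0.266,0],[0.12,-0.266,0],[0.12,-0.266,0]], twist=[[0,0,-1],[0,0,-1],[0,0,-1],[0,0,-1],[0,0,-1],[0,0,-1],[0,0,-1],[0,0,-1],[0,0,-1],[0,0,-1]], jaw=[1,1,1,1,1,1,1,1,1,1], newtons=40)

```text
t: 1.35
position: [451.3, -25.9, 197.9]
ee_rot: [-1.635, -2.683, -0.001]
force: [0.0, 1.0, 0.8]
width: 85.1
grasp_force: 0.0
```

Call:
move_arm(travel=[[0,0,0],[0,0,0]], twist=[[0,0,-0.7],[0,0,0]], jaw=[1,1])

```text
t: 1.6
position: [450.8, -24.7, 197.5]
ee_rot: [-1.697, -2.642, 0.001]
force: [-0.3, -0.5, 0.8]
width: 85.1
grasp_force: 0.0
```

```bash
cat > wr.py <<'E'
from h import *
from workcell import manip
import sys,pickle
def state():
    s=manip.read_state(); Rt=R.from_rotvec(s["ee_rot"]).as_matrix()
    print("t",s["t"],"pos",s["position"].round(1),"yaw_y",round(np.arctan2(Rt[1,1],Rt[0,1]),3),"tilt",Rt[:,2].round(3),"q",s["joint_pos"].round(2),"F",s["force"].round(2),"w",round(s["width"],1),"g",round(s["grasp_force"],1)); return s,Rt
def wrist(name):
    s,Rt=state(); f=manip.grab_frame("wrist"); T=np.array(f["T_tool_cam"])
    f["eye"]=Rt@T[:3,3]+s["position"]; f["attitude"]=R.from_matrix(Rt@T[:3,:3]).as_rotvec()
    pickle.dump(f,open(name+".pkl","wb")); cv2.imwrite(f"pics/{name}.png",f["frame"][:,:,::-1]); return f
if __name__=="__main__":
    wrist(sys.argv[1]) if len(sys.argv)>1 else state()
E
python3 wr.py w1
```

```text
t 1.6 pos [450.8 -24.7 197.5] yaw_y 0.429 tilt [-0.001  0.001 -1.   ] q [-0.18 -0.13  1.59  0.    1.69 -0.61] F [-0.35 -0.49  0.77] w 85.1 g 0.0
```

View pics/w1.png

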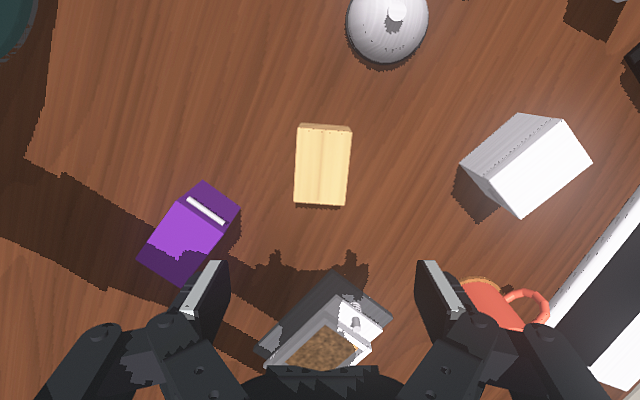

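The wrist view shows the block centred near (322,168) (top face about (298,130), (352,132), (345,206), (293,204)), with the press at the bottom around (330,330). I'll fit the block from this.

```bash
python3 - <<'E'
from h import *
import pickle
f=pickle.load(open("w1.pkl","rb")); im=f["frame"].astype(int)
hsv=cv2.cvtColor(f["frame"],cv2.COLOR_RGB2HSV); m=((hsv[...,0]>12)&(hsv[...,0]<32)&(hsv[...,2]>190)).astype(np.uint8)
m[:,:270]=0;m[:,370:]=0;m[:100]=0;m[230:]=0
n,l,s,c=cv2.connectedComponentsWithStats(m); k=1+s[1:,4].argmax(); print(s[k])
pts=np.argwhere(l==k)[:,::-1].astype(float)
P=unproj(f,pts,45)[:,:2]; r=cv2.minAreaRect(P.astype(np.float32)); print(r)
b=cv2.boxPoints(r); print(b.round(1)); print(proj(f,np.c_[b,np.full(4,45)]).round(0))
E
```

```text
[ 293  124   59   82 4216]
((448.4470520019531, -21.962997436523438), (55.89396286010742, 83.95712280273438), 20.120136260986328)
[[407.8   7.8]
 [436.6 -71. ]
 [489.1 -51.8]
 [460.2  27.1]]
[[297. 122.]
 [293. 202.]
 [344. 205.]
 [353. 127.]]
```

Call:
move_arm(travel=[[-0.004,0.002,-0.2],[-0.004,0.002,-0.25],[0,0,-0.25],[0,0,-0.15],[0,0,-0.082],[0,0,0]], twist=[[0,0,-1],[0,0,0],[0,0,0],[0,0,0],[0,0,0],[0,0,0]], jaw=[1,1,1,1,1,1])

```text
t: 2.4
position: [448.7, -22.6, 11.2]
ee_rot: [-1.785, -2.583, 0.001]
force: [0.8, -0.4, 0.2]
width: 85.9
grasp_force: 0.0
```

Call:
move_arm(travel=[[0,0,0],[0,0,0],[0,0,0],[0,0,0],[0,0,0],[0,0,0]], twist=[[0,0,0],[0,0,0],[0,0,0],[0,0,0],[0,0,0],[0,0,0]], jaw=[0,0,0,0,0,0], newtons=30)

```text
t: 3.15
position: [449.5, -23.3, 12.0]
ee_rot: [1.788, 2.583, 0.0]
force: [-1.1, -0.4, 0.1]
width: -0.1
grasp_force: 0.5
```

```bash
python3 wr.py
```

```text
t 3.15 pos [449.5 -23.3  12. ] yaw_y 0.36 tilt [ 0. -0. -1.] q [-0.18 -0.02  1.86  0.    1.3  -0.54] F [-1.11 -0.38  0.08] w -0.1 g 0.5
```

```bash
python3 - <<'E'
from wr import *
w=wrist("w2"); s=manip.grab_frame("scene")
a=w["frame"]; b=cv2.resize(s["frame"][140:300,240:440],(500,400),interpolation=cv2.INTER_CUBIC)
a=cv2.resize(a,(800,500))[:,:,::-1]
v=np.vstack([cv2.resize(w["frame"],(480,300)),cv2.resize(s["frame"][150:290,240:464],(480,300),interpolation=cv2.INTER_CUBIC)])[:,:,::-1]
cv2.imwrite("pics/c2.png",v)
E
```

```text
t 3.15 pos [449.5 -23.3  12. ] yaw_y 0.36 tilt [ 0. -0. -1.] q [-0.18 -0.02  1.86  0.    1.3  -0.54] F [-1.11 -0.38  0.08] w -0.1 g 0.5
```

View pics/c2.png

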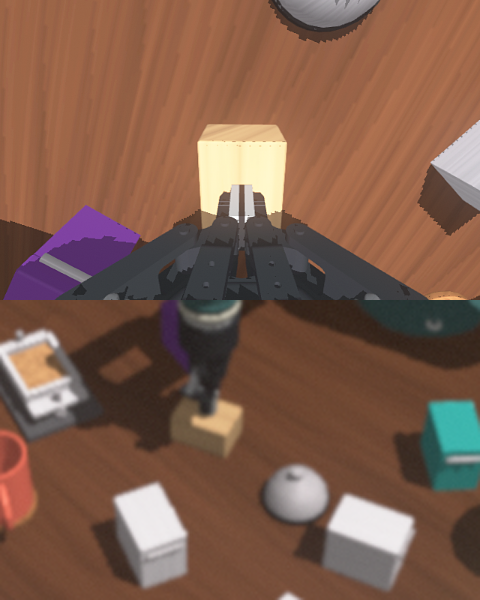

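The fingers seem to be shut above the block even though the reported z is 12. I'll check where the TCP projects and what scale this image implies.

```bash
python3 - <<'E'
from h import *
from workcell import manip
import pickle
for n in("w1","w2"):
    f=pickle.load(open(n+".pkl","rb")); T=np.array(f["T_tool_cam"])
    print(n,"cam in tool",T[:3,3].round(1),"look",(-T[:3,2]).round(3),"fx",f["fx"],"eye",f["eye"].round(1))
    g=dict(f); g["eye"]=T[:3,3]; g["attitude"]=R.from_matrix(T[:3,:3]).as_rotvec()
    for z in(0,-13,-19,-33): print(z,proj(g,[[0,0,z],[0,42,z],[0,-42,z]]).round(0).tolist())
f=pickle.load(open("w2.pkl","rb"))
# corners of front top edge of block in w2 full res
for z in(45,12,0): 
    p=unproj(f,[(264,188),(382,188)],z); q=unproj(f,[(264,188),(382,188)],z); print("z",z,p.round(1).tolist(),np.linalg.norm(p[0]-p[1]))
s=manip.grab_frame("scene")
print("scene TCP",proj(s,[[449.5,-23.3,12],[449.5,-23.3,45]]).round(1))
E
```

```text
w1 cam in tool [  85.5   -0.2 -176.4] look [-0.328 -0.001  0.945] fx 327.5432583418588 eye [415.3  52.9 374. ]
0 [[322.0, 233.0], [393.0, 233.0], [252.0, 233.0]]
-13 [[322.0, 244.0], [398.0, 244.0], [247.0, 243.0]]
-19 [[322.0, 249.0], [400.0, 249.0], [245.0, 249.0]]
-33 [[323.0, 262.0], [406.0, 262.0], [239.0, 262.0]]
w2 cam in tool [  85.5   -0.3 -176.4] look [-0.328 -0.001  0.945] fx 327.5432583418588 eye [419.1  56.6 188.3]
0 [[323.0, 233.0], [393.0, 233.0], [252.0, 233.0]]
-13 [[323.0, 244.0], [398.0, 244.0], [247.0, 243.0]]
-19 [[323.0, 249.0], [400.0, 249.0], [245.0, 249.0]]
-33 [[323.0, 262.0], [406.0, 262.0], [239.0, 262.0]]
z 45 [[410.5, 3.7, 45.0], [461.3, 22.8, 45.0]] 54.34830915436922
z 12 [[408.5, -8.5, 12.0], [471.0, 15.1, 12.0]] 66.86063547579924
z 0 [[407.8, -13.0, 0.0], [474.6, 12.2, 0.0]] 71.41057231995558
scene TCP [[336.8 209.9]
 [336.9 201.9]]
```

The open fingertips in w1 (row 262, ±94 px) work out about 46 mm behind the reported TCP instead of 13. So the real tips sit about 33 mm short of the reported TCP, and they closed just over the block's top. I'll reopen and go 34 mm lower, watching the force.

Call:
move_arm(travel=[[0,0,0.05],[0,0,0],[0,0,0],[0,0,0],[0,0,0],[0,0,-0.05],[0,0,-0.05],[0,0,-0.03],[0,0,0]], twist=[[0,0,0],[0,0,0],[0,0,0],[0,0,0],[0,0,0],[0,0,0],[0,0,0],[0,0,0],[0,0,0]], jaw=[1,1,1,1,1,1,1,1,1])

```text
t: 4.42
position: [448.6, -23.1, -5.2]
ee_rot: [-1.787, -2.582, 0.001]
force: [0.9, 0.0, 0.7]
width: 85.3
grasp_force: 0.0
```

Call:
move_arm(travel=[[0,0,-0.05],[0,0,-0.04],[0,0,0]], twist=[[0,0,0],[0,0,0],[0,0,0]], jaw=[1,1,1])

```text
t: 4.8
position: [448.5, -23.1, -23.2]
ee_rot: [-1.786, -2.582, 0.001]
force: [0.4, -1.0, 0.0]
width: 85.5
grasp_force: 0.0
```

Call:
move_arm(travel=[[0,0,0],[0,0,0],[0,0,0],[0,0,0],[0,0,0]], twist=[[0,0,0],[0,0,0],[0,0,0],[0,0,0],[0,0,0]], jaw=[0,0,0,0,0], newtons=30)

```text
t: 5.42
position: [449.9, -23.4, -21.7]
ee_rot: [1.787, 2.583, 0.001]
force: [-0.1, 0.8, 2.5]
width: 55.8
grasp_force: 33.2
```

Call:
move_arm(travel=[[0,0,0.15],[0,0,0.25],[0,0,0.2],[0.074,-0.163,0],[0.074,-0.163,0],[0.074,-0.163,0],[0.074,-0.163,0],[0.074,-0.163,0],[0.074,-0.163,0],[0.074,-0.163,0]], twist=[[0,0,0],[0,0,-1],[0,0,-1],[0,0,-1],[0,0,-1],[0,0,-1],[0,0,-1],[0,0,-1],[0,0,-1],[0,0,-1]], jaw=[0,0,0,0,0,0,0,0,0,0])

```text
t: 6.68
position: [552.9, -252.2, 96.6]
ee_rot: [-2.499, -1.901, 0.001]
force: [0.6, 0.1, -0.9]
width: 55.7
grasp_force: 32.7
```

Call:
move_arm(travel=[[0,0,0],[0,0,0]], twist=[[0,0,0],[0,0,0]], jaw=[0,0])

```text
t: 6.92
position: [552.3, -250.7, 96.8]
ee_rot: [-2.496, -1.904, 0.001]
force: [0.4, 0.0, -1.5]
width: 55.4
grasp_force: 32.8
```

```bash
python3 wr.py w3
```

```text
t 6.925 pos [ 552.3 -250.7   96.8] yaw_y -0.268 tilt [-0.002  0.002 -1.   ] q [-0.52  0.25  1.38  0.    1.51 -0.25] F [ 0.37  0.04 -1.5 ] w 55.4 g 32.8
```

View pics/w3.png

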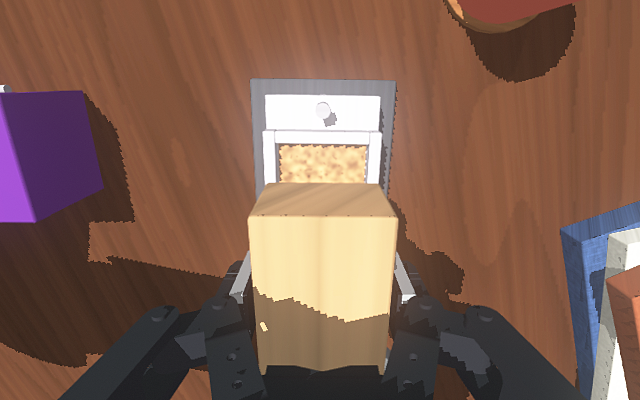

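The block hangs square over the press. Its top front edge is at row 216, cols 248–396, and its bottom edge is at row 183. The base's front edge is at row 80, cols 251–396, and the rim's front edge is at row 131, cols 263–383. From these I'll work out the offset in tool axes.

```bash
python3 - <<'E'
from h import *
import pickle
from wr import state
s,Rt=state()
f=pickle.load(open("w3.pkl","rb"))
def t(n,uv,z): print(n,((unproj(f,uv,z)-s["position"])@Rt)[:,:2].round(1).tolist())
zb=96.8+21.7
t("blk top front (expect x=40,y+-28)",[(248.5,216),(396.5,216)],zb+45)
t("blk bot front",[(277,183),(367,183)],zb)
t("base front (x=86,y+-56)",[(251,79.5),(396.5,79.5)],12)
t("base sides",[(250.5,150),(396.5,110)],12)
t("rim front outer (x=52,y+-40)",[(262.5,131),(383,131)],53)
t("rim inner front(x=44,y+-32)",[(275,144),(369,144)],53)
t("cork sides",[(279,170),(366,170)],43)
print("tool x,y in world",Rt[:,0].round(3),Rt[:,1].round(3))
E
```

```text
t 6.975 pos [ 552.4 -250.4   97.1] yaw_y -0.267 tilt [-0.001  0.001 -1.   ] q [-0.52  0.25  1.38  0.    1.51 -0.25] F [ 0.17 -0.58 -1.27] w 55.8 g 32.8
blk top front (expect x=40,y+-28) [[38.5, -27.4], [38.6, 26.4]]
blk bot front [[37.3, -23.0], [37.3, 21.5]]
base front (x=86,y+-56) [[86.5, -54.6], [86.5, 55.6]]
base sides [[32.4, -58.6], [64.0, 57.1]]
rim front outer (x=52,y+-40) [[53.5, -40.6], [53.5, 40.0]]
rim inner front(x=44,y+-32) [[44.7, -32.6], [44.7, 31.0]]
cork sides [[23.9, -32.0], [23.9, 31.1]]
tool x,y in world [0.264 0.965 0.001] [ 0.965 -0.264 -0.002]
```

Call:
move_arm(travel=[[0.004,0.015,-0.15],[0,0,-0.1],[0,0,-0.03],[0,0,0]], twist=[[0,0,0],[0,0,0],[0,0,0],[0,0,0]], jaw=[0,0,0,0])

```text
t: 7.48
position: [553.7, -247.8, 42.0]
ee_rot: [-2.497, -1.906, 0.0]
force: [0.4, -0.1, -1.3]
width: 55.5
grasp_force: 32.8
```

```bash
python3 -c "
from wr import *
w=wrist('w4'); s=manip.grab_frame('scene'); pickle.dump(s,open('s4.pkl','wb'))
a=cv2.resize(w['frame'][40:300,180:460],(560,520),interpolation=cv2.INTER_CUBIC)
cv2.imwrite('pics/w4c.png',a[:,:,::-1])"
```

```text
t 7.475 pos [ 553.7 -247.8   42. ] yaw_y -0.267 tilt [-0.  0. -1.] q [-0.51  0.29  1.45  0.    1.4  -0.25] F [ 0.4  -0.06 -1.32] w 55.5 g 32.8
```

View pics/w4c.png

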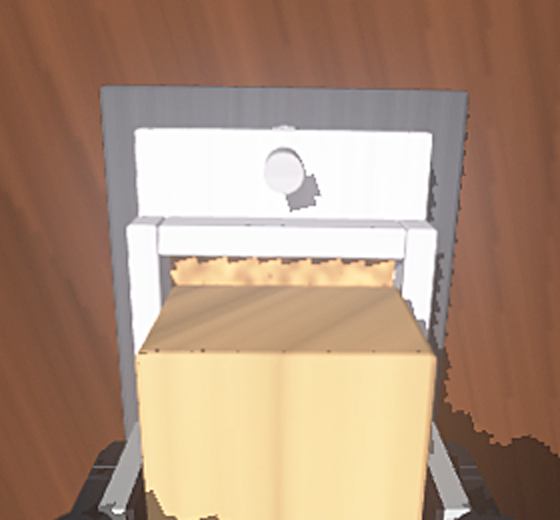

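```bash
python3 - <<'E'
from h import *
import pickle
from wr import state
s,Rt=state(); f=pickle.load(open("w4.pkl","rb"))
def t(n,uv,z): print(n,((unproj(f,np.array(uv)/2+[180,40],z)-s["position"])@Rt)[:,:2].round(1).tolist())
zb=42+21.7
for d in(0,-2,-4):
  t(f"top {d}",[(138,352),(435,352)],zb+45+d); t(f"bot {d}",[(172,287),(402,287)],zb+d)
t("rim out (52,40)",[(127,222),(434,222)],53)
t("rim in (44,32)",[(160,257),(405,257)],53)
t("base (86,56)",[(101,86),(468,92)],12)
E
```

```text
t 7.575 pos [ 554.6 -248.6   43.2] yaw_y -0.268 tilt [ 0.002 -0.001 -1.   ] q [-0.51  0.29  1.45  0.    1.4  -0.25] F [-0.3   0.77 -0.17] w 55.9 g 32.8
top 0 [[39.3, -28.1], [39.4, 25.9]]
bot 0 [[37.8, -29.4], [37.8, 27.5]]
top -2 [[38.5, -28.6], [38.5, 26.4]]
bot -2 [[37.2, -29.8], [37.2, 27.9]]
top -4 [[37.6, -29.1], [37.7, 26.9]]
bot -4 [[36.5, -30.1], [36.6, 28.2]]
rim out (52,40) [[51.9, -42.0], [52.0, 36.7]]
rim in (44,32) [[42.6, -34.0], [42.7, 29.8]]
base (86,56) [[85.0, -56.9], [83.4, 53.5]]
```

Call:
move_arm(travel=[[-0.004,0.006,-0.02],[0,0,-0.03],[0,0,-0.03],[0,0,-0.01],[0,0,0]], twist=[[0,0,0],[0,0,0],[0,0,0],[0,0,0],[0,0,0]], jaw=[0,0,0,0,0])

```text
t: 8.2
position: [552.8, -247.2, 23.4]
ee_rot: [-2.498, -1.904, 0.0]
force: [0.7, 0.8, -1.7]
width: 55.9
grasp_force: 32.8
```

Call:
move_arm(travel=[[0,0,-0.006],[0,0,-0.004],[0,0,0]], twist=[[0,0,0],[0,0,0],[0,0,0]], jaw=[0,0,0])

```text
t: 8.57
position: [553.1, -247.3, 21.9]
ee_rot: [2.498, 1.904, 0.0]
force: [0.7, 0.6, -0.4]
width: 55.5
grasp_force: 32.8
```

Call:
move_arm(travel=[[0,0,-0.005],[0,0,0],[0,0,0]], twist=[[0,0,0],[0,0,0],[0,0,0]], jaw=[0,0,0])

```text
t: 8.95
position: [553.2, -247.4, 21.3]
ee_rot: [2.498, 1.904, 0.0]
force: [-0.4, -0.2, 0.4]
width: 55.9
grasp_force: 33.1
```

Call:
move_arm(travel=[[0,0,-0.005],[0,0,0],[0,0,0]], twist=[[0,0,0],[0,0,0],[0,0,0]], jaw=[0,0,0])

```text
t: 9.32
position: [553.2, -247.4, 20.0]
ee_rot: [2.498, 1.904, 0.0]
force: [0.3, -0.3, 1.0]
width: 55.8
grasp_force: 33.1
```

Call:
move_arm(travel=[[0,0,0],[0,0,0],[0,0,0],[0,0,0],[0,0,0.1],[0,0,0.2],[0,0,0.25],[0,0,0.2]], twist=[[0,0,0],[0,0,0],[0,0,0],[0,0,0],[0,0,0],[0,0,0],[0,0,0],[0,0,0]], jaw=[0.75,0.85,1,1,1,1,1,1])

```text
t: 10.32
position: [553.4, -247.5, 172.2]
ee_rot: [2.497, 1.903, 0.001]
force: [-0.1, -0.6, 0.1]
width: 85.2
grasp_force: 0.0
```

```bash
python3 - <<'E'
from wr import *
f=wrist("w5")
hsv=cv2.cvtColor(f["frame"],cv2.COLOR_RGB2HSV)
cv2.imwrite("pics/w5c.png",cv2.resize(f["frame"][80:360,200:450],(750,600) and None,fx=2,fy=2,interpolation=cv2.INTER_CUBIC)[:,:,::-1])
E
```

```text
t 10.325 pos [ 553.4 -247.5  172.2] yaw_y -0.268 tilt [ 0.002 -0.001 -1.   ] q [-0.51  0.22  1.28  0.    1.65 -0.25] F [-0.14 -0.59  0.05] w 85.2 g 0.0
```

View pics/w5c.png

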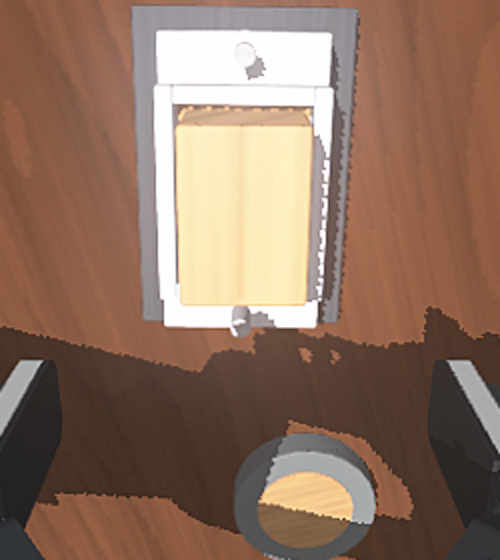

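The block lies flat in the pocket, with its top at crop (177–314, 126–304) and even margins. Next is the tin at (638,64).

Call:
move_arm(travel=[[0.071,0.26,0],[0.071,0.26,0],[0.071,0.26,0],[0.071,0.26,0],[0.071,0.26,0],[0.071,0.26,0],[0,0,0]], twist=[[0,0,-1],[0,0,-0.5],[0,0,0],[0,0,0],[0,0,0],[0,0,0],[0,0,0]], jaw=[1,1,1,1,1,1,1])

```text
t: 11.25
position: [638.4, 68.8, 168.9]
ee_rot: [-2.588, -1.778, 0.0]
force: [1.1, 0.2, 0.3]
width: 85.2
grasp_force: 0.0
```

```bash
python3 - <<'E'
from wr import *
f=pickle.load(open("w5.pkl","rb"))
u=lambda uv,z: unproj(f,np.array(uv)/2+[200,80],z)
b=u([(177,126),(314,126),(306,304),(181,304)],88); print("block ctr",b.mean(0),[np.linalg.norm(b[i]-b[i-1]).round(1) for i in range(4)])
print("yaw", np.arctan2(*(b[1]-b[0])[1::-1]), np.arctan2(*(b[2]-b[3])[1::-1]))
r=u([(155,87),(334,87),(317,327),(165,327)],53); print("rim ctr",r.mean(0))
f=wrist("w6"); h=cv2.cvtColor(f["frame"],cv2.COLOR_RGB2HSV)
m=((h[...,1]<40)&(h[...,2]>150)).astype(np.uint8); n,l,s,c=cv2.connectedComponentsWithStats(m)
for k in range(1,n):
    if s[k,4]>800:
        P=unproj(f,np.argwhere(l==k)[:,::-1].astype(float),76)[:,:2]; print(s[k],cv2.minAreaRect(P.astype(np.float32)))
E
```

```text
block ctr [ 552.79893146 -248.14100873   88.        ] [np.float64(78.4), np.float64(54.8), np.float64(78.4), np.float64(54.9)]
yaw -0.2680029368081649 -0.26849916392815903
rim ctr [ 549.61197903 -256.83950706   53.        ]
t 11.25 pos [638.4  68.8 168.9] yaw_y -0.367 tilt [-0.001  0.001 -1.   ] q [0.02 0.3  1.18 0.   1.66 0.39] F [1.05 0.22 0.31] w 85.2 g 0.0
[   0    0   93  114 6273] ((464.8326721191406, 254.72557067871094), (57.672332763671875, 79.94197082519531), 18.847715377807617)
[  470     0   170   286 12732] ((852.3270263671875, 28.27452850341797), (126.6101303100586, 260.3676452636719), 0.15763048827648163)
[ 289  127   70  105 6898] ((639.73876953125, 71.91514587402344), (93.09973907470703, 57.60285949707031), 69.01053619384766)
[  96  137   55   69 2524] ((482.68182373046875, 143.84774780273438), (61.63471603393555, 46.29337692260742), 19.77817726135254)
```

Call:
move_arm(travel=[[0,-0.004,-0.25],[0,0,-0.25],[0,0,-0.25],[0,0,-0.12],[0,0,0]], twist=[[0,0,0],[0,0,0],[0,0,0],[0,0,0],[0,0,0]], jaw=[1,1,1,1,1])

```text
t: 11.92
position: [635.6, 62.2, -7.4]
ee_rot: [-2.594, -1.767, 0.009]
force: [-0.4, 0.5, -0.3]
width: 85.5
grasp_force: 0.0
```

Call:
move_arm(travel=[[0,0,0],[0,0,0],[0,0,0],[0,0,0],[0,0,0],[0,0,0.05],[0,0,0.05],[0,0,0],[0,0,0]], twist=[[0,0,0],[0,0,0],[0,0,0],[0,0,0],[0,0,0],[0,0,0],[0,0,0],[0,0,0],[0,0,0]], jaw=[0,0,0,0,0,0,0,0,0], newtons=50)

```text
t: 13.05
position: [637.9, 64.0, 15.4]
ee_rot: [-2.594, -1.771, 0.001]
force: [0.2, 0.4, -3.8]
width: 55.3
grasp_force: 54.3
```

Call:
move_arm(travel=[[0,0,0],[0,0,0]], twist=[[0,0,0],[0,0,0]], jaw=[0,0])

```text
t: 13.3
position: [637.9, 63.9, 15.3]
ee_rot: [-2.594, -1.771, 0.001]
force: [0.5, -0.4, -3.5]
width: 55.4
grasp_force: 54.3
```

That's about 3.5 N, so this is the half-full tin. I'll set it back and go to the tin at (630,296).

Call:
move_arm(travel=[[0,0,-0.05],[0,0,-0.045],[0,0,-0.005],[0,0,0],[0,0,0],[0,0,0],[0,0,0],[0,0,0.15],[0,0,0.25]], twist=[[0,0,0],[0,0,0],[0,0,0],[0,0,0],[0,0,0],[0,0,0],[0,0,0],[0,0,0],[0,0,0]], jaw=[0,0,0,0.8,1,1,1,1,1])

```text
t: 14.42
position: [636.2, 63.9, 73.5]
ee_rot: [-2.592, -1.769, 0.009]
force: [0.4, 0.2, 0.6]
width: 85.5
grasp_force: 0.0
```

Call:
move_arm(travel=[[0,0.14,0],[-0.01,0.2,0],[-0.01,0.2,0],[-0.01,0.2,0],[-0.01,0.2,0],[0,0.16,0],[0,0.06,0],[0,0,0]], twist=[[0,0,1],[0,0,1],[0,0,1],[0,0,1],[0,0,1],[0,0,1],[0,0,1],[0,0,0]], jaw=[1,1,1,1,1,1,1,1])

```text
t: 15.42
position: [629.9, 297.0, 75.4]
ee_rot: [-2.088, -2.347, 0.0]
force: [0.2, 0.4, -0.4]
width: 85.2
grasp_force: 0.0
```

```bash
cat > tin.py <<'E'
from wr import *
f=wrist("w7"); h=cv2.cvtColor(f["frame"],cv2.COLOR_RGB2HSV)
m=((h[...,1]<40)&(h[...,2]>150)).astype(np.uint8); n,l,s,c=cv2.connectedComponentsWithStats(m)
for k in range(1,n):
    if s[k,4]>800:
        P=unproj(f,np.argwhere(l==k)[:,::-1].astype(float),76)[:,:2]; print(s[k],cv2.minAreaRect(P.astype(np.float32)))
E
python3 tin.py
```

```text
t 15.425 pos [629.9 297.   75.4] yaw_y 0.117 tilt [-0. -0. -1.] q [ 0.36  0.46  1.15 -0.    1.53  0.24] F [ 0.16  0.38 -0.42] w 85.2 g 0.0
[  271   140   104   154 14471] ((628.339599609375, 303.6062927246094), (57.52957534790039, 97.29385375976562), 5.603692531585693)
[    0   163   139   190 12000] ((487.66217041015625, 254.29507446289062), (101.46058654785156, 120.16740417480469), 18.514427185058594)
[ 577  352   63   48 1990] ((863.4556884765625, 208.906982421875), (34.19540786743164, 83.66187286376953), 48.210304260253906)
```

Call:
move_arm(travel=[[0,0,-0.2],[0,0,-0.15],[0,0,-0.05],[0,0,0],[0,0,0],[0,0,0],[0,0,0],[0,0,0]], twist=[[0,0,0],[0,0,0],[0,0,0],[0,0,0],[0,0,0],[0,0,0],[0,0,0],[0,0,0]], jaw=[1,1,1,1,0,0,0,0], newtons=60)

```text
t: 16.48
position: [631.7, 296.4, -1.6]
ee_rot: [2.088, 2.345, 0.006]
force: [0.6, -0.2, 5.7]
width: 55.5
grasp_force: 64.6
```

Call:
move_arm(travel=[[0,0,0],[0,0,0.05],[0,0,0.05],[0,0,0],[0,0,0],[0,0,0]], twist=[[0,0,0],[0,0,0],[0,0,0],[0,0,0],[0,0,0],[0,0,0]], jaw=[0,0,0,0,0,0])

```text
t: 17.23
position: [629.8, 295.7, 15.1]
ee_rot: [-2.089, -2.346, 0.002]
force: [-0.0, -0.1, -1.9]
width: 55.4
grasp_force: 64.1
```

```bash
python3 wr.py
```

```text
t 17.225 pos [629.8 295.7  15.1] yaw_y 0.116 tilt [-0.001 -0.    -1.   ] q [ 0.36  0.5   1.22 -0.    1.42  0.24] F [-0.02 -0.15 -1.94] w 55.4 g 64.1
```

About 1.9 N, so this is the nearly empty tin, and the third must be the full one. I'll set this back and go to (465,255).

Call:
move_arm(travel=[[0,0,-0.05],[0,0,-0.045],[0,0,-0.005],[0,0,0],[0,0,0],[0,0,0],[0,0,0],[0,0,0.15],[0,0,0.25]], twist=[[0,0,0],[0,0,0],[0,0,0],[0,0,0],[0,0,0],[0,0,0],[0,0,0],[0,0,0],[0,0,0]], jaw=[0,0,0,0.8,1,1,1,1,1])

```text
t: 18.35
position: [628.3, 295.2, 73.1]
ee_rot: [-2.087, -2.344, 0.009]
force: [0.6, -0.1, 0.4]
width: 85.1
grasp_force: 0.0
```

Call:
move_arm(travel=[[-0.1,-0.03,0],[-0.2,-0.05,0],[-0.2,-0.05,0],[-0.2,-0.05,0],[-0.1,-0.02,0],[-0.02,0,0],[0,0,0]], twist=[[0,0,1],[0,0,1],[0,0,1],[0,0,0],[0,0,0],[0,0,0],[0,0,0]], jaw=[1,1,1,1,1,1,1])

```text
t: 19.23
position: [466.9, 256.2, 76.1]
ee_rot: [1.832, 2.551, 0.002]
force: [0.3, 0.2, -0.2]
width: 85.2
grasp_force: 0.0
```

```bash
python3 tin.py
```

```text
t 19.225 pos [466.9 256.2  76.1] yaw_y 0.325 tilt [ 0.001  0.    -1.   ] q [ 0.4   0.1   1.6  -0.    1.44  0.07] F [ 0.32  0.18 -0.24] w 85.2 g 0.0
[ 537    0  103   34 1746] ((554.4226684570312, 417.6310729980469), (58.801570892333984, 14.212892532348633), 5.758064270019531)
[  267   139   104   153 14524] ((462.3168029785156, 262.77850341796875), (57.51156997680664, 96.87312316894531), 18.94585609436035)
[  516   153   124   160 10811] ((607.91162109375, 297.9276428222656), (100.60753631591797, 91.05194091796875), 6.4418816566467285)
[ 220  278   60   81 1402] ((437.3103942871094, 175.08688354492188), (35.1519775390625, 63.12790298461914), 48.628517150878906)
```

Call:
move_arm(travel=[[-0.012,0.003,-0.2],[0,0,-0.15],[0,0,-0.05],[0,0,0],[0,0,0],[0,0,0],[0,0,0],[0,0,0]], twist=[[0,0,0],[0,0,0],[0,0,0],[0,0,0],[0,0,0],[0,0,0],[0,0,0],[0,0,0]], jaw=[1,1,1,1,0,0,0,0], newtons=70)

```text
t: 20.27
position: [465.2, 257.1, -2.2]
ee_rot: [1.831, 2.55, 0.005]
force: [0.5, -0.5, 6.5]
width: 55.7
grasp_force: 76.5
```

Call:
move_arm(travel=[[0,0,0],[0,0,0.05],[0,0,0.05],[0,0,0],[0,0,0],[0,0,0]], twist=[[0,0,0],[0,0,0],[0,0,0],[0,0,0],[0,0,0],[0,0,0]], jaw=[0,0,0,0,0,0])

```text
t: 21.02
position: [463.3, 256.3, 15.1]
ee_rot: [-1.832, -2.551, 0.002]
force: [-0.0, -0.2, -5.9]
width: 55.2
grasp_force: 75.9
```

```bash
python3 wr.py
```

```text
t 21.025 pos [463.3 256.3  15.1] yaw_y 0.325 tilt [-0.001 -0.001 -1.   ] q [ 0.4   0.15  1.67 -0.    1.32  0.07] F [-0.05 -0.2  -5.92] w 55.2 g 75.9
```

5.9 N, so this is the full tin. I'll carry it to above the block.

Call:
move_arm(travel=[[0,0,0.2],[0,0,0.25],[0,0,0.15]], twist=[[0,0,0],[0,0,0],[0,0,0]], jaw=[0,0,0])

```text
t: 21.4
position: [464.8, 257.0, 138.6]
ee_rot: [1.831, 2.55, 0.005]
force: [0.2, 0.8, -5.8]
width: 55.0
grasp_force: 78.2
```

Call:
move_arm(travel=[[0.03,-0.17,0],[0.05,-0.27,0],[0.05,-0.28,0],[0.05,-0.28,0],[0.05,-0.28,0],[0.05,-0.28,0],[0.05,-0.28,0],[0.05,-0.28,0],[0.04,-0.24,0],[0.02,-0.12,0]], twist=[[0,0,-0.85],[0,0,-0.85],[0,0,-0.85],[0,0,-0.85],[0,0,-0.85],[0,0,-0.85],[0,0,-0.85],[0,0,-0.85],[0,0,-0.85],[0,0,-0.85]], jaw=[0,0,0,0,0,0,0,0,0,0])

```text
t: 22.65
position: [551.4, -242.2, 134.8]
ee_rot: [-2.503, -1.898, 0.002]
force: [-0.4, 0.3, -5.4]
width: 55.3
grasp_force: 78.6
```

Call:
move_arm(travel=[[0,0,0],[0,0,0],[0,0,0]], twist=[[0,0,0],[0,0,0],[0,0,0]], jaw=[0,0,0])

```text
t: 23.02
position: [551.9, -238.1, 135.8]
ee_rot: [-2.496, -1.907, -0.0]
force: [-0.8, 0.0, -5.3]
width: 55.2
grasp_force: 78.6
```

```bash
python3 wr.py w8
```

```text
t 23.025 pos [ 551.9 -238.1  135.8] yaw_y -0.266 tilt [-0.     0.001 -1.   ] q [-0.5   0.22  1.34  0.    1.58 -0.24] F [-0.77  0.01 -5.32] w 55.2 g 78.6
```

Call:
move_arm(travel=[[0.004,-0.052,-0.05],[0,0,-0.1],[0,0,-0.05],[0,0,-0.02],[0,0,0],[0,0,0]], twist=[[0,0,0],[0,0,0],[0,0,0],[0,0,0],[0,0,0],[0,0,0]], jaw=[0,0,0,0,0,0])

```text
t: 23.82
position: [553.2, -250.2, 92.8]
ee_rot: [2.497, 1.904, 0.001]
force: [-0.7, -0.2, -6.4]
width: 55.3
grasp_force: 78.9
```

```bash
python3 - <<'E'
from wr import *
f=wrist("w9"); s=manip.grab_frame("scene"); t=manip.grab_frame("top")
a=cv2.resize(f["frame"],(480,300)); b=cv2.resize(s["frame"][130:230,200:360],(480,300),interpolation=cv2.INTER_CUBIC)
cv2.imwrite("pics/c9.png",np.vstack([a,b])[:,:,::-1])
E
```

```text
t 23.825 pos [ 553.2 -250.2   92.8] yaw_y -0.268 tilt [ 0.002 -0.001 -1.   ] q [-0.52  0.25  1.39 -0.    1.5  -0.25] F [-0.68 -0.22 -6.37] w 55.3 g 78.9
```

View pics/c9.png

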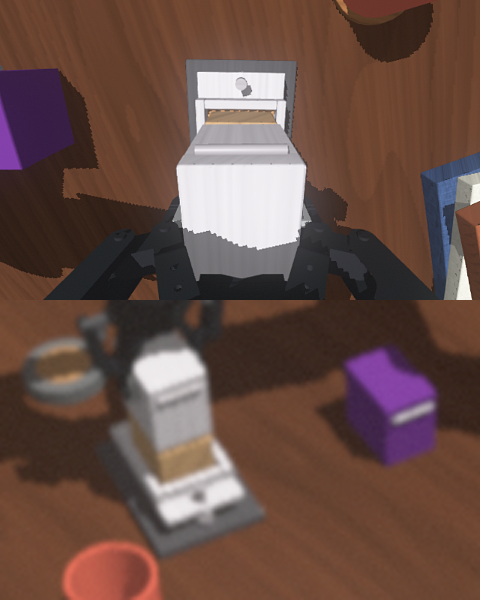

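The tin hangs squarely above the block. I'll lower it slowly.

Call:
move_arm(travel=[[0,0.006,-0.012],[0,0,-0.012],[0,0,-0.012],[0,0,-0.01],[0,0,-0.01],[0,0,-0.01],[0,0,-0.01],[0,0,0]], twist=[[0,0,0],[0,0,0],[0,0,0],[0,0,0],[0,0,0],[0,0,0],[0,0,0],[0,0,0]], jaw=[0,0,0,0,0,0,0,0])

```text
t: 24.98
position: [552.7, -248.6, 76.6]
ee_rot: [2.498, 1.905, 0.0]
force: [-0.7, 1.2, -3.0]
width: 55.6
grasp_force: 79.1
```

Call:
move_arm(travel=[[0,0,-0.01],[0,0,-0.01],[0,0,0],[0,0,0]], twist=[[0,0,0],[0,0,0],[0,0,0],[0,0,0]], jaw=[0,0,0,0])

```text
t: 25.48
position: [552.7, -248.7, 72.7]
ee_rot: [2.498, 1.904, 0.0]
force: [-0.1, 1.4, -2.2]
width: 55.0
grasp_force: 79.1
```

Call:
move_arm(travel=[[0,0,-0.01],[0,0,-0.005],[0,0,0],[0,0,0]], twist=[[0,0,0],[0,0,0],[0,0,0],[0,0,0]], jaw=[0,0,0,0])

```text
t: 25.98
position: [552.8, -248.7, 70.7]
ee_rot: [2.498, 1.904, 0.001]
force: [-3.8, 2.5, 4.8]
width: 55.2
grasp_force: 79.7
```

Call:
move_arm(travel=[[0,0,-0.005],[0,0,0],[0,0,0]], twist=[[0,0,0],[0,0,0],[0,0,0]], jaw=[0,0,0])

```text
t: 26.35
position: [552.8, -248.7, 70.7]
ee_rot: [2.497, 1.904, 0.001]
force: [-5.5, 3.6, 8.8]
width: 55.1
grasp_force: 80.3
```

The bed is down on its stop. I'll ease off 1 mm, release and rise.

Call:
move_arm(travel=[[0,0,0.006],[0,0,0],[0,0,0],[0,0,0],[0,0,0],[0,0,0],[0,0,0]], twist=[[0,0,0],[0,0,0],[0,0,0],[0,0,0],[0,0,0],[0,0,0],[0,0,0]], jaw=[0,0,0.7,0.8,1,1,1])

```text
t: 27.22
position: [552.7, -248.8, 69.8]
ee_rot: [2.498, 1.904, 0.0]
force: [0.6, -0.3, -0.2]
width: 85.7
grasp_force: 0.0
```

Call:
move_arm(travel=[[0,0,0.05],[0,0,0.15],[0,0,0.2],[0,0,0.2],[0,0,0],[0,0,0],[0,0,0]], twist=[[0,0,0],[0,0,0],[0,0,0],[0,0,0],[0,0,0],[0,0,0],[0,0,0]], jaw=[1,1,1,1,1,1,1])

```text
t: 28.1
position: [551.9, -248.3, 187.9]
ee_rot: [-2.496, -1.903, 0.002]
force: [0.3, -0.0, 0.5]
width: 85.7
grasp_force: 0.0
```

```bash
python3 - <<'E'
from wr import *
f=wrist("w10"); s=manip.grab_frame("scene"); t=manip.grab_frame("top")
b=cv2.resize(s["frame"][130:250,200:360],(480,360),interpolation=cv2.INTER_CUBIC)
a=cv2.resize(f["frame"],(480,300))[60:]
cv2.imwrite("pics/c10.png",np.vstack([a,b])[:,:,::-1])
h=cv2.cvtColor(f["frame"],cv2.COLOR_RGB2HSV)
old=cv2.imread("pics/top1.png")[:,:,::-1]; d=np.abs(old.astype(int)-t["frame"]).max(2)
for n,(u,v) in {"t1":(217,166),"t2":(296,159),"mug":(360,130),"bell":(276,227),"stapler":(250,123),"tape":(480,188)}.items(): print(n,(d[v-20:v+20,u-22:u+22]>50).sum())
E
```

```text
t 28.1 pos [ 551.9 -248.3  187.9] yaw_y -0.268 tilt [-0.003  0.002 -1.   ] q [-0.52  0.22  1.25 -0.    1.68 -0.25] F [ 0.29 -0.04  0.51] w 85.7 g 0.0
t1 21
t2 13
mug 0
bell 125
stapler 0
tape 871
```

View pics/c10.png

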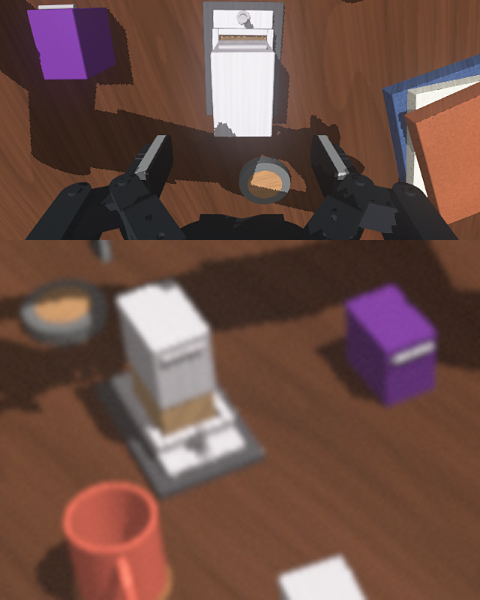

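The tin stands square and upright on the block, which has sunk with the bed. The tape and mug look untouched, and the image change at the tape looks like the arm and its shadow. I'm handing in.

```bash
python3 -c "
from workcell import manip; print(manip.close_job())"
```

```text
the job is handed in; nothing more can be done
None
```

I handed the job in at about 28 s, and no verdict came back: the block is in the pocket with the full tin (about 5.9 N) standing square on it and the bed pressed to its stop before release. The other two tins are back where they stood, and nothing else appears to have been moved.

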